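# Sort the last jars into their packing trays

## Task

Sort the five small jars: the two closed hawthorn jars (red lids) into the red tray, the two closed peach jars (yellow lids) into the yellow tray, and the hawthorn jar that lost its lid into the blue rework tray. Stand each jar upright on the floor of a bay of its own, keep the jars upright on the way and set them down gently rather than dropping them. Leave the two loose lids lying where they are.

Things in the scene. Friction and masses are not known exactly. Their poses are not given: they have to be found in the camera images.
- hawthorn_1: Small closed jar of dark red hawthorn fruit with a red lid. Its origin is the centre of its underside, z up. Glass body 54 mm in diameter (grip here, 25 to 60 mm above the underside), about 0.26 kg, stands upright on the table at the start. 78 mm tall in all: glass to 64 mm, then a red screw lid 58 mm in diameter and 14 mm high.
- hawthorn_2: Small closed jar of dark red hawthorn fruit with a red lid. Its origin is the centre of its underside, z up. Glass body 54 mm in diameter (grip here, 25 to 60 mm above the underside), about 0.26 kg, stands upright on the table at the start. 78 mm tall in all: glass to 64 mm, then a red screw lid 58 mm in diameter and 14 mm high.
- peach_1: Small closed jar of orange-yellow peach with a yellow lid. Its origin is the centre of its underside, z up. Glass body 54 mm in diameter (grip here, 25 to 60 mm above the underside), about 0.26 kg, stands upright on the table at the start. 78 mm tall in all: glass to 64 mm, then a yellow screw lid 58 mm in diameter and 14 mm high.
- peach_2: Small closed jar of orange-yellow peach with a yellow lid. Its origin is the centre of its underside, z up. Glass body 54 mm in diameter (grip here, 25 to 60 mm above the underside), about 0.26 kg, stands upright on the table at the start. 78 mm tall in all: glass to 64 mm, then a yellow screw lid 58 mm in diameter and 14 mm high.
- open_jar: Small jar of dark red hawthorn fruit whose lid is missing: fruit and bare glass rim show from above. Its origin is the centre of its underside, z up. Glass body 54 mm in diameter (grip here, 25 to 60 mm above the underside), about 0.26 kg, stands upright on the table at the start. 70 mm tall.
- red_tray: Fixed red plastic tray, 90 mm (its x) by 175 mm (its y), 20 mm high, 5 mm walls and 5 mm floor, split by a 5 mm divider as high as the walls into two bays, each 80 by 80 mm inside, whose centres lie at y = -42.5 and +42.5 mm in its frame. One jar stands in each bay. Origin: centre of its underside, on the table, z up; turned at most about 17 degrees from the base axes.
- yellow_tray: Fixed yellow plastic tray, 90 mm (its x) by 175 mm (its y), 20 mm high, 5 mm walls and 5 mm floor, split by a 5 mm divider as high as the walls into two bays, each 80 by 80 mm inside, whose centres lie at y = -42.5 and +42.5 mm in its frame. One jar stands in each bay. Origin: centre of its underside, on the table, z up; turned at most about 17 degrees from the base axes.
- blue_tray: Fixed blue plastic rework tray, 90 by 90 mm, 20 mm high, 5 mm walls and 5 mm floor: a single bay 80 by 80 mm inside, centred on its origin. Origin: centre of its underside, on the table, z up; turned at most about 17 degrees from the base axes.
- lid_red: Loose red lid lying upside down on the table, white inside with a red rim, 56 mm in diameter, 14 mm high; origin: centre of its underside. A bystander: leave it where it lies. (Also among the jars: a paper label roll and a steel dish, both at most 56 mm wide and 22 mm high; the rest of the equipment is at the far edge and the sides.)
- lid_gold: Loose yellow lid lying upside down on the table, white inside with a yellow rim, 56 mm in diameter, 14 mm high; origin: centre of its underside. A bystander: leave it where it lies. (Also among the jars: a paper label roll and a steel dish, both at most 56 mm wide and 22 mm high; the rest of the equipment is at the far edge and the sides.)

How it is judged (in metres and radians):
At the end, for the whole second after the job is handed in: Red-lidded jars in the red tray, yellow-lidded in the yellow, the open jar in the blue, one to a bay: undersides under 10 mm above the tray's underside, within the walls, upright within 0.08 rad, slower than 0.02 m/s, released (x of hawthorn_1 in the frame of red_tray between -0.02 and 0.02 m and y of hawthorn_1 in the frame of red_tray between -0.062 and 0.062 m and z of each of hawthorn_1, hawthorn_2 in the frame of red_tray below 0.01 m and angle between each of hawthorn_1, hawthorn_2, peach_1, peach_2, open_jar's own z axis and vertical below 0.08 rad and linear speed of each of hawthorn_1, hawthorn_2, peach_1, peach_2, open_jar below 0.02 m/s and contact force between each of hawthorn_1, hawthorn_2, peach_1, peach_2, open_jar and the fingers below 0.1 N and x of hawthorn_2 in the frame of red_tray between -0.02 and 0.02 m and y of hawthorn_2 in the frame of red_tray between -0.062 and 0.062 m and x of peach_1 in the frame of yellow_tray between -0.02 and 0.02 m and y of peach_1 in the frame of yellow_tray between -0.062 and 0.062 m and z of each of peach_1, peach_2 in the frame of yellow_tray below 0.01 m and x of peach_2 in the frame of yellow_tray between -0.02 and 0.02 m and y of peach_2 in the frame of yellow_tray between -0.062 and 0.062 m and x of open_jar in the frame of blue_tray between -0.02 and 0.02 m and y of open_jar in the frame of blue_tray between -0.02 and 0.02 m and z of open_jar in the frame of blue_tray below 0.01 m); the robot touches nothing.
It fails at once if a jar tipped by more than 0.5 rad (angle between any of hawthorn_1, hawthorn_2, peach_1, peach_2, open_jar's own z axis and vertical above 0.5 rad).
It fails at once if a jar dropped (faster than 0.8 m/s within 50 mm of the table) ((height (world z) of hawthorn_1 below 0.05 m and linear speed of hawthorn_1 above 0.8 m/s) or (height (world z) of hawthorn_2 below 0.05 m and linear speed of hawthorn_2 above 0.8 m/s) or (height (world z) of peach_1 below 0.05 m and linear speed of peach_1 above 0.8 m/s) or (height (world z) of peach_2 below 0.05 m and linear speed of peach_2 above 0.8 m/s) or (height (world z) of open_jar below 0.05 m and linear speed of open_jar above 0.8 m/s)).
It fails at once if a loose lid moved more than 30 mm from where it lay (distance of any of lid_red, lid_gold from where it was at the start of the episode above 0.03 m).
It also fails if it takes over 118 s, if anything falls off the work surface, if the arm or the gripper's body presses on something with over 40 N, if the wrist force passes 120 N, or if a joint passes its speed limit or range.

## Robot

A 6-joint arm with a two-finger parallel gripper is mounted at the origin on the work surface. World frame = base frame: x ahead of the robot, y to its left, z up, the work surface at z = 0. Lengths are in mm, angles in rad, forces in N, time in s.
With the tool pointing down it reaches from about 275 to 775 mm from the base axis. Payload 14.6 kg.
Tool frame: the origin (TCP) lies on the centre line of the jaws, within the pads' length; the fingertips stand 14 mm ahead of it and the grasp point (between the pads) lies 5 mm behind it; z points along the fingers, y is the line along which they close (so a half turn about z gives the same grasp; the last joint's range is limited). The gripper opens to 85 mm and grips with 20 to 120 N. Pads are 22 mm wide; open, the fingers measure 114 mm over their backs; the gripper's body (76 mm by 85 mm) begins 54 mm behind the grasp point. The pads swing forward as they close: fully open they stand 13 mm farther back than shut.
Start: joints at [1.028, 0.263, -0.048, 1.259, 0, 1.415], TCP at [198.535, 486.017, 245.278] pointing down, gripper open.
Joint ranges: [-2.65, 2.65], [-0.89, 1.7], [-1.18, 1.37], [-2.13, 2.11], [-1.35, 1.29], [-3.14, 3.14]. Speed limits (rad/s): [1.89, 1.89, 2.57, 2.79, 3.14, 3.14].

## Interface

Orientations are given as a unit quaternion [w, x, y, z].
In Python, from cell import bot gives the robot as it stands.
- The arm moves only by the tool jog_arm, never from a script. Its argument "steps" is text: rows parted by semicolons, each of 7 numbers parted by spaces: the finger opening in cm, from 0 to 8.54, then the shift along the tool's x, y, z in cm, then the turn, a rotation vector about the tool's x, y, z in rad. A call has 1 to 8 rows; each row is the pose to reach, as a shift and turn from the pose commanded when the call began, along the tool's axes at that moment; what a row does not reach only later rows make up. A row lasts 1/10 s, in which the tool goes at most 50 mm and 8.59 degrees, less where a joint would pass 70% of its speed; a pose out of reach is approached as far as the arm can. A call with a gripper value outside its range is refused whole. The fingers move at their own pace and stop on an object; "grip_force" is the grip in N (left out, the last holds). Time passes only in rows, so rows that repeat a pose let the fingers close. It gives the time, the measured TCP pose, the force, the opening and the grip force at its end, in the units of the state.
- bot.observe(): the state, without advancing time (a new reading comes with each control period).
- bot.capture(name): name is "side" or "top"; returns a dict with "frame" (420x560x3 uint8, red, green, blue), "range_z" (420x560 float32, mm along the optical axis (not along the pixel's ray), 0 where there is no reading), "fx", "fy", "cx", "cy" (pixels), "distortion" ([k1, k2, p1, p2, k3] as OpenCV has them; the pictures are not rectified), "R" (3x3) and "t" (3): a world point X has camera coordinates R X + t. Camera axes: x right, y down, z forward; pixel columns grow to the right and rows downward; lengths in mm; the calibration is good to about 2 mm. A picture is of the moment at which its call begins.
- bot.close_job(): hands the job in; it is judged then, once.
The state is a dict: "t": time; "joint_pos": joint angles; "dq": joint speeds; "tau": joint torques, N m; "eef_pos": TCP position; "tcp_rot": TCP orientation; "contact_force": force on the tool from outside, world axes, zero at the start; "ft_torque": the same for the moment, N m; "finger_gap": opening from 0.0 (shut) to 1.0 (fully open); "gripper_force": force on a finger pad.
Only numpy, scipy, OpenCV 4.12 (cv2) and the standard library are available. Lean on these libraries where they do the work, as an engineer would, in place of code of your own. Each camera call takes 0.05 s, during which the arm holds its last target. There are 200 camera calls.

## Working session

There is one attempt and no reset: what is moved stays moved. The work goes in short steps, Python scripts to look and compute and a tool call to move; the robot and the scene stay as the last step left them, time stands still between calls to the robot, and variables do not carry over. Pictures are saved under pics/ and viewed, at most 14 in all, crops included, and the job is handed in when it is done.

Besides the shell and the picture viewer there is one more tool, called as a command line: name --argument value ..., lists and objects as JSON in quotes. jog_arm: Moves the arm, as the interface text tells. Its arguments: {"type":"object","properties":{"steps":{"type":"string"},"grip_force":{"type":"number"}},"required":["steps"]}

```bash
ls; mkdir -p pics
python3 - <<'E'
from cell import bot
import cv2,numpy as np
s=bot.observe();print({k:np.round(v,3).tolist() for k,v in s.items()})
for n in("top","side"):
    c=bot.capture(n);cv2.imwrite(f"pics/{n}0.png",c["frame"][:,:,::-1]);np.savez(f"pics/{n}0.npz",**c)
    print(n,c["fx"],c["fy"],c["cx"],c["cy"],c["distortion"],c["R"],c["t"],-np.array(c["R"]).T@c["t"])
E
```

```text
pics
{'t': 0.0, 'joint_pos': [1.028, 0.264, -0.049, 1.259, 0.0, 1.416], 'dq': [-0.001, 0.001, 0.001, -0.001, 0.002, 0.001], 'tau': [-0.004, -63.762, 38.456, 0.014, -0.0, -0.0], 'eef_pos': [198.414, 485.785, 244.834], 'tcp_rot': [-0.0, 0.193, 0.981, -0.0], 'contact_force': [0.593, -0.293, 0.387], 'ft_torque': [-0.005, -0.048, -0.016], 'gripper_force': 0.0, 'finger_gap': 0.999}
top 482.96224267392284 482.96224267392284 282.3367033758029 204.14707803270693 [-0.14218192  0.          0.          0.          0.        ] [[ 0.01509516 -0.99987836  0.00392507]
 [-0.99451648 -0.01542026 -0.10343686]
 [ 0.10348481 -0.00234215 -0.99462828]] [   3.16008722  534.9383049  1175.36077301] [ 410.32527622   14.16146177 1224.36699711]
side 419.3441273351577 419.3441273351577 276.854892185355 206.01657600338987 [-0.02312969  0.          0.          0.          0.        ] [[ 0.89104754 -0.45383446  0.00828048]
 [-0.30479477 -0.61174551 -0.72997779]
 [ 0.33635463  0.64792107 -0.6834207 ]] [-458.36829947  203.02612068  767.09440324] [ 212.29349338 -580.83963947  676.24826285]
```

View pics/top0.png

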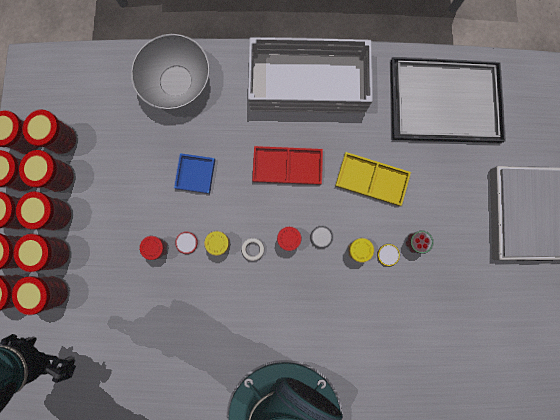

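View pics/side0.png

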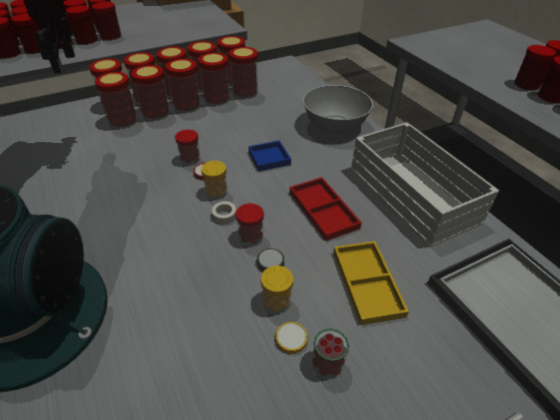

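The top view shows closed red jars at (151,248) and (289,239), yellow jars at (217,243) and (362,250), and the open jar at (421,242). The loose lids are at (187,243) for red and (389,255) for gold, and the trays at (195,174) blue, (288,166) red and (373,179) yellow. The side view shows the same layout: jars at (187,138), (249,216), (214,172), (277,280) and (331,345).

```bash
cat > h.py <<'E'
import cv2,numpy as np
def cloud(c):
    v,u=np.mgrid[0:420,0:560]
    K=np.array([[c["fx"],0,c["cx"]],[0,c["fy"],c["cy"]],[0,0,1]],float)
    p=cv2.undistortPoints(np.stack([u,v],-1).reshape(-1,1,2).astype(float),K,np.array(c["distortion"],float)).reshape(420,560,2)
    z=c["range_z"][...,None].astype(float)
    P=np.concatenate([p*z,z],-1); P[z[...,0]==0]=np.nan
    return (P-c["t"])@np.array(c["R"])
def masks(c):
    h=cv2.cvtColor(c["frame"],cv2.COLOR_RGB2HSV);H,S,V=[h[...,i].astype(int) for i in range(3)]
    s=(S>130)&(V>60)
    return {"red":s&((H<8)|(H>172)),"yellow":s&(H>18)&(H<36),"blue":s&(H>100)&(H<130)}
def jar(P,xy,r=45):
    "top disc near xy: height, centre, radius of points"
    m=(np.hypot(P[...,0]-xy[0],P[...,1]-xy[1])<r)&(P[...,2]>30)&(P[...,2]<120)
    q=P[m]; zt=np.percentile(q[:,2],90); q=q[q[:,2]>zt-6]
    (cx,cy),rad=cv2.minEnclosingCircle(q[:,:2].astype(np.float32))
    return [cx,cy,zt,rad,len(q)]
def tray(P,mask):
    "outline of the largest colour region with low height"
    m=(mask&(P[...,2]<45)).astype(np.uint8)
    n,l,st,_=cv2.connectedComponentsWithStats(m); i=1+st[1:,4].argmax()
    q=P[l==i]; zt=np.percentile(q[:,2],95);zf=np.percentile(q[:,2],30)
    top=q[q[:,2]>zt-5] 
    return cv2.minAreaRect(top[:,:2].astype(np.float32)),zt,zf,len(q)
E
python3 - <<'E'
from h import *
px=dict(h1=(151,248),h2=(289,239),p1=(217,243),p2=(362,250),open=(421,242),lidr=(187,243),lidg=(389,255))
C={n:np.load(f"pics/{n}0.npz") for n in("top","side")}
P={n:cloud(C[n]) for n in C}
for k,(u,v) in px.items():
    a=P["top"][v,u];print(k,np.round(a,0))
    if 'lid' in k: continue
    for n in P: print("   ",n,np.round(jar(P[n],a),1))
for col in("red","yellow","blue"):
    for n in P: print(col,n,tray(P[n],masks(C[n])[col]))
E
```

```text
h1 [419. 323.  80.]
    top [420.9 324.2  81.4  29.1 425. ]
    side [419.5 322.3  78.9  28.8 242. ]
h2 [447.  -6.  80.]
    top [448.2  -5.6  82.1  28.8 425. ]
    side [446.6  -6.2  78.9  29.3 459. ]
p1 [434. 165.  77.]
    top [434.5 167.4  81.9  29.1 412. ]
    side [433.2 165.3  78.8  29.6 335. ]
p2 [ 423. -179.   80.]
    top [ 424.  -178.1   82.3   28.7  416. ]
    side [ 421.1 -178.    80.3   29.5  710. ]
open [ 444. -324.   73.]
    top [ 445.4 -326.3   74.7   28.5  387. ]
    side [ 442.6 -326.2   72.3   28.   912. ]
lidr [434. 249.  17.]
lidg [ 412. -260.    8.]
red top (((636.2394409179688, 0.22797393798828125), (174.65423583984375, 91.47689056396484), 88.71451568603516), np.float64(22.776252884572465), np.float64(5.638781743506878), 2364)
red side (((634.926513671875, -0.647979736328125), (177.93844604492188, 92.18386840820312), 88.3026123046875), np.float64(20.864084061492647), np.float64(4.610640018931361), 1764)
yellow top (((604.4339599609375, -217.84674072265625), (174.5150146484375, 92.04383087158203), 74.09019470214844), np.float64(22.957327510472464), np.float64(5.917690131269), 2386)
yellow side (((602.9954833984375, -218.19195556640625), (177.2788543701172, 91.3025131225586), 73.81126403808594), np.float64(21.88883443765336), np.float64(6.04463509148972), 3265)
blue top (((612.4361572265625, 236.73757934570312), (90.54872131347656, 90.7004165649414), 82.54991912841797), np.float64(22.866572498777664), np.float64(5.597947110247652), 1162)
blue side (((610.2114868164062, 235.48419189453125), (96.11622619628906, 91.65630340576172), 81.1296157836914), np.float64(20.767662626219707), np.float64(4.470634967539691), 541)
```

jog_arm --steps "8.5 -26.7 -6.7 0 0 0 1.184;8.5 -26.7 -6.7 0 0 0 1.184;8.5 -26.7 -6.7 0 0 0 1.184;8.5 -26.7 -6.7 0 0 0 1.184;8.5 -26.7 -6.7 0 0 0 1.184;8.5 -26.7 -6.7 0 0 0 1.184;8.5 -26.7 -6.7 0 0 0 1.184;8.5 -26.7 -6.7 0 0 0 1.184" --grip_force 45

```text
t: 0.9
eef_pos: [421.0, 322.2, 244.8]
tcp_rot: [-0.0, 0.71, 0.704, -0.0]
contact_force: [-0.5, 0.2, -0.5]
finger_gap: 0.999
gripper_force: 0.0
```

jog_arm --steps "8.5 0.05 -0.1 5 0 0 0;8.5 0.05 -0.1 10 0 0 0;8.5 0.05 -0.1 15 0 0 0;8.5 0.05 -0.1 18 0 0 0;8.5 0.05 -0.1 20.5 0 0 0;8.5 0.05 -0.1 20.5 0 0 0;4.5 0.05 -0.1 20.5 0 0 0;4.5 0.05 -0.1 20.5 0 0 0"

```text
t: 1.7
eef_pos: [420.1, 324.0, 41.7]
tcp_rot: [0.0, 0.707, 0.707, 0.001]
contact_force: [-0.1, 0.5, 0.1]
finger_gap: 0.687
gripper_force: 0.4
```

jog_arm --steps "4.5 0 0 0 0 0 0;4.5 0 0 0 0 0 0;4.5 0 0 0 0 0 0;4.5 0 0 0 0 0 0;4.5 0 0 0 0 0 0"

```text
t: 2.2
eef_pos: [420.3, 324.0, 41.9]
tcp_rot: [0.0, 0.707, 0.707, 0.001]
contact_force: [-0.7, -0.9, 7.5]
finger_gap: 0.657
gripper_force: 46.5
```

jog_arm --steps "4.5 0 0 -2 0 0 0;4.5 0 0 -5 0 0 0;4.5 0 0 -9 0 0 0;4.5 -2 1.5 -12 0 0 0;4.5 -5 4 -12 0 0 0;4.5 -8 6.5 -12 0 0 0;4.5 -11.5 9 -12 0 0 0;4.5 -15 11.6 -12 0 0 0" --grip_force 50

```text
t: 3.0
eef_pos: [536.0, 172.0, 161.4]
tcp_rot: [0.0, 0.707, 0.707, 0.001]
contact_force: [1.1, 1.0, -2.3]
finger_gap: 0.659
gripper_force: 53.9
```

jog_arm --steps "4.5 -3.5 2.7 0 0 0 0;4.5 -7 5.4 0 0 0 0;4.5 -10.5 8.1 0 0 0 0;4.5 -13.1 10.1 0 0 0 0;4.5 -13.1 10.1 0 0 0 0;4.5 -13.1 10.1 4 0 0 0;4.5 -13.1 10.1 8 0 0 0;4.5 -13.1 10.1 8 0 0 0"

```text
t: 3.8
eef_pos: [633.1, 42.8, 76.6]
tcp_rot: [-0.003, 0.707, 0.707, -0.002]
contact_force: [-1.5, -1.1, -2.8]
finger_gap: 0.656
gripper_force: 54.6
```

jog_arm --steps "4.5 0 0 0 0 0 0;4.5 0 0 0 0 0 0;4.5 0 0 1.5 0 0 0;4.5 0 0 2.7 0 0 0;4.5 0 0 2.7 0 0 0"

```text
t: 4.3
eef_pos: [635.7, 42.4, 53.0]
tcp_rot: [-0.0, 0.707, 0.707, -0.0]
contact_force: [-1.0, 0.8, -2.9]
finger_gap: 0.658
gripper_force: 54.7
```

jog_arm --steps "4.5 0 0.05 0.2 0 0 0;4.5 0 0.05 0.4 0 0 0;4.5 0 0.05 0.55 0 0 0;4.5 0 0.05 0.6 0 0 0;4.5 0 0.05 0.6 0 0 0"

```text
t: 4.8
eef_pos: [636.6, 42.3, 47.3]
tcp_rot: [0.0, 0.707, 0.707, 0.0]
contact_force: [-0.1, 1.2, -1.8]
finger_gap: 0.657
gripper_force: 54.7
```

jog_arm --steps "6.5 0 0 0 0 0 0;8.5 0 0 0 0 0 0;8.5 0 0 0 0 0 0;8.5 0 0 -4 0 0 0;8.5 0 0 -9 0 0 0;8.5 -1.5 -5 -10 0 0 0;8.5 -3 -10 -10 0 0 0;8.5 -4.8 -15 -10 0 0 0"

```text
t: 5.6
eef_pos: [493.1, -2.9, 147.7]
tcp_rot: [0.001, 0.707, 0.707, 0.0]
contact_force: [-0.5, -0.9, 0.7]
finger_gap: 0.994
gripper_force: 0.0
```

jog_arm --steps "8.5 0 -3.9 0 0 0 0;8.5 0 -3.9 0 0 0 0;8.5 0 -3.9 4 0 0 0;8.5 0 -3.9 8 0 0 0;8.5 0 -3.9 10.5 0 0 0;8.5 0 -3.9 10.5 0 0 0"

```text
t: 6.2
eef_pos: [454.1, -2.4, 40.1]
tcp_rot: [-0.002, 0.707, 0.707, -0.001]
contact_force: [-0.4, -0.0, 0.5]
finger_gap: 0.998
gripper_force: 0.0
```

jog_arm --steps "8.5 0 0 0 0 0 0;8.5 0 0 0 0 0 0;8.5 0 0 0 0 0 0"

```text
t: 6.5
eef_pos: [456.5, -2.8, 43.5]
tcp_rot: [0.001, 0.707, 0.707, 0.001]
contact_force: [-1.2, 0.2, 0.5]
finger_gap: 0.995
gripper_force: 0.0
```

jog_arm --steps "8.5 -0.3 -0.9 0.2 0 0 0;8.5 -0.3 -0.9 0.2 0 0 0;8.5 -0.3 -0.9 0.2 0 0 0;6 -0.3 -0.9 0.2 0 0 0;4.5 -0.3 -0.9 0.2 0 0 0;4.5 -0.3 -0.9 0.2 0 0 0;4.5 -0.3 -0.9 0.2 0 0 0;4.5 -0.3 -0.9 0.2 0 0 0"

```text
t: 7.3
eef_pos: [446.9, -5.7, 40.6]
tcp_rot: [0.0, 0.707, 0.707, 0.0]
contact_force: [-1.0, -0.3, 8.5]
finger_gap: 0.652
gripper_force: 50.2
```

jog_arm --steps "4.5 0 0 0 0 0 0;4.5 0 0 0 0 0 0"

```text
t: 7.5
eef_pos: [446.9, -5.7, 40.6]
tcp_rot: [0.0, 0.707, 0.707, 0.0]
contact_force: [-1.0, -0.1, 8.9]
finger_gap: 0.655
gripper_force: 50.2
```

jog_arm --steps "4.5 0 0 -2 0 0 0;4.5 0 0 -5 0 0 0;4.5 -0.5 0 -9 0 0 0;4.5 -1.5 3 -10 0 0 0;4.5 -2.5 7 -10 0 0 0;4.5 -3.7 11 -10 0 0 0;4.5 -3.7 15 -10 0 0 0;4.5 -3.7 17.8 -10 0 0 0"

```text
t: 8.3
eef_pos: [626.5, -43.2, 139.5]
tcp_rot: [-0.0, 0.708, 0.707, -0.0]
contact_force: [0.0, -0.3, -2.3]
finger_gap: 0.653
gripper_force: 53.4
```

jog_arm --steps "4.5 0 1 0 0 0 0;4.5 0 1 0 0 0 0;4.5 0 1 3 0 0 0;4.5 0 1 6 0 0 0;4.5 0 1 8 0 0 0;4.5 0 1 8.2 0 0 0;4.5 0 1 8.2 0 0 0;4.5 0 1 8.2 0 0 0"

```text
t: 9.1
eef_pos: [634.7, -43.0, 59.7]
tcp_rot: [0.001, 0.707, 0.707, 0.0]
contact_force: [0.4, -0.7, -2.7]
finger_gap: 0.657
gripper_force: 53.6
```

Contact is expected at z = 45.6, so I'll lower 13.5 mm and then release.

jog_arm --steps "4.5 0 0 0.4 0 0 0;4.5 0 0 0.8 0 0 0;4.5 0 0 1.1 0 0 0;4.5 0 0 1.25 0 0 0;4.5 0 0 1.35 0 0 0;4.5 0 0 1.35 0 0 0;4.5 0 0 1.35 0 0 0"

```text
t: 9.8
eef_pos: [634.7, -42.9, 45.6]
tcp_rot: [0.0, 0.707, 0.707, 0.0]
contact_force: [-3.0, -0.2, 9.2]
finger_gap: 0.652
gripper_force: 53.0
```

jog_arm --steps "6.5 0 0 0 0 0 0;8.5 0 0 0 0 0 0;8.5 0 0 0 0 0 0;8.5 0 0 -4 0 0 0;8.5 0 0 -8 0 0 0;8.5 0 0 -11 0 0 0;8.5 3 -3 -11 0 0 0;8.5 6.3 -6.3 -11 0 0 0"

```text
t: 10.6
eef_pos: [571.9, 20.1, 155.3]
tcp_rot: [0.001, 0.708, 0.706, 0.001]
contact_force: [-0.3, 0.4, 0.6]
finger_gap: 0.998
gripper_force: 0.0
```

jog_arm --steps "8.5 3.3 -3.2 0 0 0 0;8.5 6.5 -6.3 0 0 0 0;8.5 9.8 -9.4 0 0 0 0;8.5 12.8 -12 0 0 0 0;8.5 14.6 -13.8 0 0 0 0;8.5 14.6 -13.8 0 0 0 0;8.5 14.6 -13.8 3 0 0 0;8.5 14.6 -13.8 6 0 0 0"

```text
t: 11.4
eef_pos: [434.7, 166.3, 94.6]
tcp_rot: [0.001, 0.707, 0.707, 0.001]
contact_force: [-0.2, -0.5, -0.6]
finger_gap: 0.996
gripper_force: 0.0
```

jog_arm --steps "8.5 0 0 0 0 0 0;8.5 0 0 0 0 0 0;8.5 0 0 0 0 0 0"

```text
t: 11.7
eef_pos: [434.6, 166.3, 96.0]
tcp_rot: [0.0, 0.708, 0.707, 0.001]
contact_force: [-0.9, 0.2, 0.5]
finger_gap: 0.997
gripper_force: 0.0
```

jog_arm --steps "8.5 0 0 3 0 0 0;8.5 0 0 5 0 0 0;8.5 0 0 5.5 0 0 0;8.5 0 0 5.5 0 0 0;6 0 0 5.5 0 0 0;4.5 0 0 5.5 0 0 0;4.5 0 0 5.5 0 0 0;4.5 0 0 5.5 0 0 0"

```text
t: 12.5
eef_pos: [434.4, 166.5, 41.0]
tcp_rot: [0.001, 0.707, 0.707, 0.001]
contact_force: [-3.6, -0.4, 12.6]
finger_gap: 0.654
gripper_force: 50.2
```

jog_arm --steps "4.5 0 0 0 0 0 0;4.5 0 0 0 0 0 0;4.5 0 0 0 0 0 0"

```text
t: 12.8
eef_pos: [434.4, 166.5, 41.0]
tcp_rot: [0.001, 0.707, 0.707, 0.001]
contact_force: [-2.3, -0.1, 12.7]
finger_gap: 0.657
gripper_force: 50.2
```

jog_arm --steps "4.5 0 0 -2 0 0 0;4.5 0 0 -5 0 0 0;4.5 0 0 -9 0 0 0;4.5 -1 0.5 -12 0 0 0;4.5 -4 2.1 -13 0 0 0;4.5 -8 4.2 -13 0 0 0;4.5 -12 6.3 -13 0 0 0;4.5 -16 8.4 -13 0 0 0"

```text
t: 13.6
eef_pos: [518.0, 4.6, 170.6]
tcp_rot: [0.0, 0.707, 0.707, 0.0]
contact_force: [0.8, 0.6, -3.2]
finger_gap: 0.655
gripper_force: 54.1
```

jog_arm --steps "4.5 -4 2.1 0 0 0 0;4.5 -8 4.2 0 0 0 0;4.5 -12 6.3 0 0 0 0;4.5 -15.5 8.2 0 0 0 0;4.5 -17.8 9.4 0 0 0 0;4.5 -18.4 9.7 0 0 0 0;4.5 -18.4 9.7 3 0 0 0;4.5 -18.4 9.7 6 0 0 0"

```text
t: 14.4
eef_pos: [614.6, -177.8, 109.9]
tcp_rot: [0.001, 0.708, 0.707, 0.0]
contact_force: [0.3, 0.0, -4.5]
finger_gap: 0.654
gripper_force: 54.1
```

jog_arm --steps "4.5 0 0 2 0 0 0;4.5 0 0 4 0 0 0;4.5 0 0 5 0 0 0;4.5 0 0 5 0 0 0;4.5 0 0 5 0 0 0;4.5 0 0 5 0 0 0"

```text
t: 15.0
eef_pos: [614.8, -178.0, 61.0]
tcp_rot: [0.001, 0.707, 0.707, 0.0]
contact_force: [-0.2, -0.0, -3.0]
finger_gap: 0.656
gripper_force: 54.1
```

Contact is expected at z = 46, so I'll lower 14.5 mm.

jog_arm --steps "4.5 0 0 0.4 0 0 0;4.5 0 0 0.8 0 0 0;4.5 0 0 1.15 0 0 0;4.5 0 0 1.35 0 0 0;4.5 0 0 1.45 0 0 0;4.5 0 0 1.45 0 0 0;4.5 0 0 1.45 0 0 0"

```text
t: 15.7
eef_pos: [614.2, -177.9, 46.2]
tcp_rot: [0.0, 0.707, 0.707, -0.0]
contact_force: [-6.5, 1.3, 11.8]
finger_gap: 0.652
gripper_force: 53.3
```

jog_arm --steps "6.5 0 0 0 0 0 0;8.5 0 0 0 0 0 0;8.5 0 0 0 0 0 0;8.5 0 0 -4 0 0 0;8.5 0 0 -8 0 0 0;8.5 0 -1 -11 0 0 0;8.5 0 -5 -11 0 0 0;8.5 0 -9 -11 0 0 0"

```text
t: 16.5
eef_pos: [524.1, -177.9, 155.8]
tcp_rot: [0.001, 0.707, 0.707, 0.0]
contact_force: [0.8, -0.7, 0.8]
finger_gap: 0.998
gripper_force: 0.0
```

jog_arm --steps "8.5 0 -4 0 0 0 0;8.5 0 -8 0 0 0 0;8.5 0 -10.2 0 0 0 0;8.5 0 -10.2 0 0 0 0;8.5 0 -10.2 3 0 0 0;8.5 0 -10.2 6 0 0 0;8.5 0 -10.2 6 0 0 0;8.5 0 -10.2 6 0 0 0"

```text
t: 17.3
eef_pos: [422.7, -177.7, 95.7]
tcp_rot: [-0.0, 0.707, 0.707, -0.0]
contact_force: [0.3, 0.2, 0.5]
finger_gap: 0.997
gripper_force: 0.0
```

jog_arm --steps "8.5 0 0 3 0 0 0;8.5 0 0 5 0 0 0;8.5 0 0 5.5 0 0 0;8.5 0 0 5.5 0 0 0;6 0 0 5.5 0 0 0;4.5 0 0 5.5 0 0 0;4.5 0 0 5.5 0 0 0;4.5 0 0 5.5 0 0 0"

```text
t: 18.1
eef_pos: [423.1, -178.1, 41.6]
tcp_rot: [0.001, 0.707, 0.707, 0.0]
contact_force: [-1.9, 1.1, 11.5]
finger_gap: 0.657
gripper_force: 50.4
```

jog_arm --steps "4.5 0 0 0 0 0 0;4.5 0 0 0 0 0 0;4.5 0 0 0 0 0 0"

```text
t: 18.4
eef_pos: [423.1, -178.2, 41.6]
tcp_rot: [0.001, 0.707, 0.707, 0.0]
contact_force: [-2.2, 1.9, 11.0]
finger_gap: 0.654
gripper_force: 50.4
```

jog_arm --steps "4.5 0 0 -2 0 0 0;4.5 0 0 -5 0 0 0;4.5 0 0 -9 0 0 0;4.5 -1.5 0.5 -12 0 0 0;4.5 -4 3 -12 0 0 0;4.5 -6.5 6 -12 0 0 0;4.5 -8.1 9.5 -12 0 0 0;4.5 -8.1 13.5 -12 0 0 0"

```text
t: 19.2
eef_pos: [558.1, -260.8, 160.9]
tcp_rot: [0.001, 0.708, 0.706, -0.0]
contact_force: [-0.7, -1.2, -1.6]
finger_gap: 0.661
gripper_force: 53.8
```

jog_arm --steps "4.5 0 2.5 0 0 0 0;4.5 0 3.4 0 0 0 0;4.5 0 3.4 0 0 0 0;4.5 0 3.4 3 0 0 0;4.5 0 3.4 6.5 0 0 0;4.5 0 3.4 9.5 0 0 0;4.5 0 3.4 10 0 0 0;4.5 0 3.4 10 0 0 0"

```text
t: 20.0
eef_pos: [590.3, -258.7, 60.7]
tcp_rot: [-0.0, 0.708, 0.707, -0.0]
contact_force: [0.4, 0.4, -1.3]
finger_gap: 0.653
gripper_force: 54.0
```

jog_arm --steps "4.5 0 0 0 0 0 0;4.5 0 0 0 0 0 0"

```text
t: 20.2
eef_pos: [591.8, -259.3, 62.1]
tcp_rot: [0.001, 0.707, 0.707, 0.0]
contact_force: [0.6, 0.2, -2.7]
finger_gap: 0.659
gripper_force: 54.0
```

jog_arm --steps "4.5 0 0 0.4 0 0 0;4.5 0 0 0.8 0 0 0;4.5 0 0 1.2 0 0 0;4.5 0 0 1.4 0 0 0;4.5 0 0 1.5 0 0 0;4.5 0 0 1.5 0 0 0;4.5 0 0 1.5 0 0 0"

```text
t: 20.9
eef_pos: [591.2, -259.0, 46.7]
tcp_rot: [0.001, 0.707, 0.707, -0.0]
contact_force: [-7.8, 2.5, 18.5]
finger_gap: 0.652
gripper_force: 53.0
```

jog_arm --steps "6.5 0 0 0 0 0 0;8.5 0 0 0 0 0 0;8.5 0 0 0 0 0 0;8.5 0 0 -4 0 0 0;8.5 0 0 -8 0 0 0;8.5 0 -1 -11 0 0 0;8.5 -2 -4.5 -11 0 0 0;8.5 -4 -8 -11 0 0 0"

```text
t: 21.7
eef_pos: [511.0, -299.0, 155.9]
tcp_rot: [0.001, 0.707, 0.707, 0.0]
contact_force: [0.1, -0.6, -0.9]
finger_gap: 0.993
gripper_force: 0.0
```

jog_arm --steps "8.5 -2 -3.5 0 0 0 0;8.5 -2.7 -6 0 0 0 0;8.5 -2.7 -6.7 0 0 0 0;8.5 -2.7 -6.7 0 0 0 0;8.5 -2.7 -6.7 3 0 0 0;8.5 -2.7 -6.7 6 0 0 0;8.5 -2.7 -6.7 6 0 0 0;8.5 -2.7 -6.7 6 0 0 0"

```text
t: 22.5
eef_pos: [444.9, -325.3, 95.6]
tcp_rot: [-0.0, 0.707, 0.707, 0.0]
contact_force: [-0.1, -0.4, -0.3]
finger_gap: 0.996
gripper_force: 0.0
```

jog_arm --steps "8.5 0 0 3 0 0 0;8.5 0 0 5 0 0 0;8.5 0 0 5.5 0 0 0;8.5 0 0 5.5 0 0 0;6 0 0 5.5 0 0 0;4.5 0 0 5.5 0 0 0;4.5 0 0 5.5 0 0 0;4.5 0 0 5.5 0 0 0"

```text
t: 23.3
eef_pos: [444.7, -326.2, 41.6]
tcp_rot: [0.001, 0.707, 0.707, -0.0]
contact_force: [-0.7, 1.4, 11.3]
finger_gap: 0.618
gripper_force: 50.8
```

jog_arm --steps "4.5 0 0 0 0 0 0;4.5 0 0 0 0 0 0;4.5 0 0 0 0 0 0"

```text
t: 23.6
eef_pos: [444.7, -326.2, 41.6]
tcp_rot: [0.001, 0.707, 0.707, -0.0]
contact_force: [0.1, 2.0, 10.2]
finger_gap: 0.623
gripper_force: 50.8
```

jog_arm --steps "4.5 0 0 -2 0 0 0;4.5 0 0 -5 0 0 0;4.5 0 0 -9 0 0 0;4.5 1 0 -13 0 0 0;4.5 4 0.8 -14 0 0 0;4.5 8 2 -14 0 0 0;4.5 12 3.2 -14 0 0 0;4.5 16 4.4 -14 0 0 0"

```text
t: 24.4
eef_pos: [488.4, -164.2, 180.9]
tcp_rot: [0.0, 0.708, 0.707, 0.0]
contact_force: [2.0, -0.1, -3.0]
finger_gap: 0.619
gripper_force: 53.9
```

jog_arm --steps "4.5 4 1.2 0 0 0 0;4.5 8 2.4 0 0 0 0;4.5 12 3.6 0 0 0 0;4.5 16 4.8 0 0 0 0;4.5 20 6 0 0 0 0;4.5 24 7.2 0 0 0 0;4.5 28 8.4 0 0 0 0;4.5 32 9.6 0 0 0 0"

```text
t: 25.2
eef_pos: [584.8, 156.0, 180.7]
tcp_rot: [0.0, 0.707, 0.707, 0.0]
contact_force: [1.5, -0.4, -3.9]
finger_gap: 0.623
gripper_force: 53.9
```

jog_arm --steps "4.5 4 1.2 0 0 0 0;4.5 7 2.3 0 0 0 0;4.5 8.2 2.6 0 0 0 0;4.5 8.2 2.6 0 0 0 0;4.5 8.2 2.6 0 0 0 0;4.5 8.2 2.6 0 0 0 0"

```text
t: 25.8
eef_pos: [610.5, 235.0, 180.5]
tcp_rot: [0.0, 0.708, 0.706, -0.0]
contact_force: [0.2, -0.0, -3.3]
finger_gap: 0.62
gripper_force: 54.0
```

Contact is expected at z = 46.6, which is 134 mm further down.

jog_arm --steps "4.5 0.1 0 4 0 0 0;4.5 0.1 0 8 0 0 0;4.5 0.1 0 11 0 0 0;4.5 0.1 0 12 0 0 0;4.5 0.1 0 12 0 0 0;4.5 0.1 0 12 0 0 0"

```text
t: 26.4
eef_pos: [611.6, 236.9, 62.0]
tcp_rot: [0.001, 0.708, 0.707, 0.001]
contact_force: [0.3, -0.4, -2.8]
finger_gap: 0.624
gripper_force: 53.9
```

jog_arm --steps "4.5 0 0 0.4 0 0 0;4.5 0 0 0.8 0 0 0;4.5 0 0 1.1 0 0 0;4.5 0 0 1.3 0 0 0;4.5 0 0 1.4 0 0 0;4.5 0 0 1.4 0 0 0;4.5 0 0 1.4 0 0 0"

```text
t: 27.1
eef_pos: [610.7, 237.2, 46.6]
tcp_rot: [0.0, 0.707, 0.707, 0.0]
contact_force: [-3.8, -0.9, 5.5]
finger_gap: 0.617
gripper_force: 54.5
```

Release, rise, and back away from the camera's view.

jog_arm --steps "6.5 0 0 0 0 0 0;8.5 0 0 0 0 0 0;8.5 0 0 0 0 0 0;8.5 0 0 -4 0 0 0;8.5 0 0 -8 0 0 0;8.5 0 -2 -12 0 0 0;8.5 0 -6 -14 0 0 0;8.5 0 -10 -14 0 0 0"

```text
t: 27.9
eef_pos: [511.1, 237.5, 188.9]
tcp_rot: [0.001, 0.708, 0.707, 0.002]
contact_force: [0.3, 0.1, 0.0]
finger_gap: 0.99
gripper_force: 0.0
```

jog_arm --steps "8.5 0 -4 0 0 0 0;8.5 0 -8 0 0 0 0;8.5 0 -12 0 0 0 0;8.5 0 -16 0 0 0 0;8.5 0 -16 0 0 0 0;8.5 0 -16 0 0 0 0;8.5 0 -16 0 0 0 0;8.5 0 -16 0 0 0 0"

```text
t: 28.7
eef_pos: [351.6, 237.5, 186.2]
tcp_rot: [0.0, 0.708, 0.707, 0.0]
contact_force: [0.0, 0.4, -0.1]
finger_gap: 0.995
gripper_force: 0.0
```

Run:
```python
from cell import bot
from h import *
C={n:bot.capture(n) for n in("top","side")}
for n in C: cv2.imwrite(f"pics/{n}1.png",C[n]["frame"][:,:,::-1])
T=dict(h1=(636.5,42.5),h2=(634.5,-42.5),p1=(615,-177),p2=(592,-259),op=(611,236))
for k,a in T.items():
    for n in C: print(k,n,np.round(jar(cloud(C[n]),a,40),1))
s=bot.observe();print(s["t"],s["eef_pos"],s["contact_force"])
```

```text
h1 top [636.2  42.9  86.6  29.1 428. ]
h1 side [634.1  42.1  83.8  30.  352. ]
h2 top [635.7 -43.   87.   29.3 419. ]
h2 side [633.6 -43.5  83.8  29.5 412. ]
p1 top [ 613.8 -175.7   87.3   28.6  398. ]
p1 side [ 613.1 -175.3   85.3   30.8  565. ]
p2 top [ 590.9 -259.4   87.3   29.6  424. ]
p2 side [ 589.6 -259.9   85.1   29.5  715. ]
op top [611.1 237.2  79.3  27.5 358. ]
op side [607.5 236.1  76.1  29.3 225. ]
28.8 [351.39010443 237.38789271 186.07521555] [-1.12321056 -0.42699744 -0.09854113]
```

View pics/top1.png

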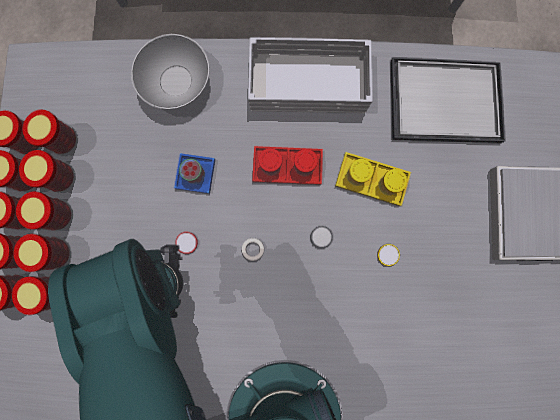

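View pics/side1.png

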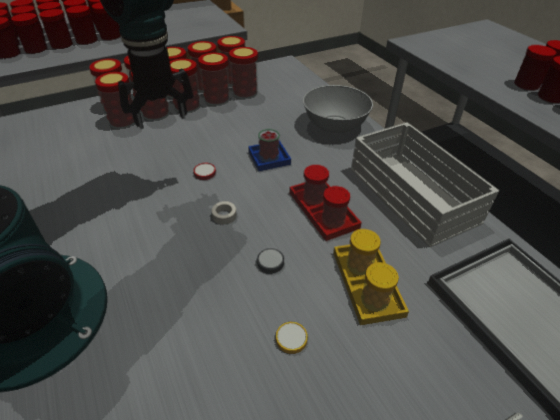

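Both views show every jar standing upright in its own bay: open in blue (190,172), reds at (270,160) and (305,160), yellows at (361,169) and (396,179). The tops are 5 mm higher than on the table, which matches the tray floor. The loose lids haven't moved, still at (187,243) and (389,255), and the arm is clear.

```bash
python3 -c "
from cell import bot
print(bot.close_job())"
```

```text
the job is handed in; nothing more can be done
None
```

The job is handed in at about 29 s: all five jars stand upright in their own bays of the right trays, and the loose lids look unmoved in the last pictures; no verdict was returned.

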